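# Hold the inspection scope over the control chip of an opened power supply

## Robot

A 7-joint arm with a two-finger parallel gripper is mounted at the origin on the work surface. World frame = base frame: x ahead of the robot, y to its left, z up, the work surface at z = 0. Lengths are in mm, angles in rad, forces in N, time in s.
With the tool pointing down it reaches from about 425 to 825 mm from the base axis. Payload 3.6 kg.
Tool frame: the origin (TCP) lies between the finger pads; the fingertips stand 11 mm ahead of it and the grasp point (between the pads) lies 8 mm behind it (manip.finger_overhang is the distance from the TCP to the fingertips, in mm); z points along the fingers, y is the line along which they close (so a half turn about z gives the same grasp; the last joint's range is limited). The gripper opens to 93 mm and grips with 3 to 60 N. Pads are 15 mm wide; open, the fingers measure 128 mm over their backs; the gripper's body (75 mm by 188 mm) begins 65 mm behind the grasp point.
Start: joints at [-0.026, 0.615, -0.013, 1.423, 0.008, 1.103, -0.04], TCP at [649.971, 0.024, 229.64] pointing down, gripper open.
Joint ranges: [-3.12, 3.12], [-0.3, 2.06], [-1.34, 1.32], [0.26, 2.42], [-1.36, 4.5], [0.01, 1.98], [-2.84, 2.84]. Speed limits (rad/s): [2.79, 2.79, 3.14, 3.14, 3.14, 3.14, 3.14].

## Interface

Orientations are given as a unit quaternion [w, x, y, z].
In Python, from workcell import monitor, vision, workorder, manip gives the robot as it stands. The module is installed in compiled form; this text tells all that it offers.
- The arm moves only by the tool play_rows, never from a script. Its argument "targets" is one flat list of numbers, 6 for each row, row after row: the shift along the tool's x, y, z in mm, then the turn, a rotation vector about the tool's x, y, z in rad. A call has 1 to 8 rows; each row shifts and turns the commanded pose from where the row before left it, along the tool's axes as they then stand; what a row does not reach is not made up. A row lasts 1/8 s, in which the tool goes at most 62.5 mm and 10.7 degrees, less where a joint would pass 70% of its speed; a pose out of reach is approached as far as the arm can. A call is refused whole if a number of a shift passes 62.5 or a number of a turn 0.188, either way. A call with a gripper value outside its range is refused whole. "hand" is the closure, from 0 (fully open) to 1 (shut), set as the call begins (left out, the last holds). The fingers move at their own pace and stop on an object; the grip force is fixed at half the most. Time passes only in rows, so rows that do not move let the fingers close. It gives the time, the measured TCP pose, the force, the opening and the grip force at its end, in the units of the state.
- monitor.observe(): the state, without advancing time (a new reading comes with each control period).
- vision.snapshot(name): name is "scene" or "side" or "wrist"; returns a dict with "pixels" (420x560x3 uint8, red, green, blue), "camera_matrix" (3x3 intrinsics, pixels), "origin" and "attitude" of the camera in the world; the wrist camera has in their place "tool_from_camera" (4x4, takes a point from camera to tool coordinates, whose origin is the TCP and whose axes are the flange's). Camera axes: x right, y down, z forward; pixel columns grow to the right and rows downward; lengths in mm; the calibration is good to about 2 mm. A picture is of the moment at which its call begins: read the wrist's pose just before it. There is no depth.
- workorder.sign_off(): hands the job in; it is judged then, once.
The state is a dict: "clock": time; "q": joint angles; "qd": joint speeds; "joint_torque": joint torques, N m; "position": TCP position; "tcp_rot": TCP orientation; "ft_force": force on the tool from outside, world axes, zero at the start; "wrist_torque": the same for the moment, N m; "width": finger opening in mm; "grip_force": force on a finger pad.
Only numpy, scipy, OpenCV 4.12 (cv2) and the standard library are available. Lean on these libraries where they do the work, as an engineer would, in place of code of your own. Each camera call takes 0.05 s, during which the arm holds its last target. There are 200 camera calls.

## Task

The power supply in front of you has its cover off: fold its hinged front panel down towards you until it lies flat, without touching the circuit board on its inner side. Then lift the hand-held inspection scope out of its holder, carry it over the tall parts without it touching the power supply, and bring it lens-down over the large square chip in the middle of that board: upright, centred on the chip, its broad sides parallel to the panel's long edges, the lens about 10 mm above the chip and not touching. Finish while holding the scope still there in the gripper, and leave the other things on the bench where they are.

Things in the scene. Friction and masses are not known exactly. Their poses are not given: they have to be found in the camera images.
- psu: bench power supply, fixed: open-topped metal case 213 mm wide, 250 deep, walls 153 mm high. Origin on the bench under the middle of the front panel's hinge; x from the front panel to the rear, y along the hinge, z up; yaw varies by 0.25 rad either way. The first 100 mm behind the closed panel are empty above 35 mm height, but for the panel's own board.
- panel (a joint): front panel angle (rad): 0 upright, grows as its top comes towards the robot (-x of psu), 1.571 flat on its stop; starts at 0 to 0.15. Friction hinge, about 0.55 N m: stays at any angle. Aluminium, 8 mm thick, 215 wide, reaching 131 mm from the hinge; the hinge axis lies in its inner face. Its top 45 mm is bare inside and smooth outside: pinch it there or pull from behind; knobs are lower.
- panel_hinge (a point): middle of the panel's hinge axis, 34 mm above the bench; axis along psu's y. Frame turns with the panel: x out of the inner face (points to psu's rear when closed, up when flat), z from the hinge to the top edge.
- panel_edge (a point): middle of the panel's top (free) edge, on the inner face, 131 mm from the hinge axis.
- board: green circuit board 190 x 74 mm on the panel's inner face, 12 to 86 mm from the hinge, component side 7 mm off that face. Origin on the hinge axis, axes as panel_hinge. Left and right of the chip, 50 mm from it, stand two rows of three capacitors 16 mm thick, 30 mm tall; between chip and hinge a black connector 60 mm long, 9 mm high. Other chips are smaller.
- chip (a point): centre of the top face of the large square black chip (20 x 20 mm, 3.5 thick, the largest) in the board's middle: 46 mm from the hinge axis, 10.3 mm off the panel's inner face. Axes as panel_hinge: x out of the chip's face (up when the panel is flat), y along the hinge. With the panel flat it is 44 mm above the bench.
- scope: cordless inspection microscope, loose, about 160 g, lens-down in its holder. Origin at the centre of the lens end (lowest), z up. To 40 mm up a round black nose 26 mm thick; from 40 to 126 mm a white body 40 mm (x) by 28 mm (y); button on top to 129 mm; small thumb wheel on one narrow side at 58 to 78 mm. Broad sides face its y: grip across them (28 mm). Either way round will do.
- holder: holder of the scope, fixed, left or right of the power supply: base 90 x 76 mm and a plate 78 x 62 mm, top at 55 mm, with a 30 mm round hole through which the scope's nose hangs; the scope's body rests on the plate, lens 15 mm above the bench. Origin at the centre of its underside, z up.
- spool: bystander: black spool of grey solder, 54 mm in diameter, 50 mm high, standing across from the holder. Origin at the centre of its underside.
- cup: bystander: small white plastic cup, 60 mm wide, 38 mm high. Origin at the centre of its underside.
- screwdriver: bystander: screwdriver lying flat, about 170 mm long. Origin at the middle of its underside.
Mind the look-alikes: they are no part of the job. What is shaped like the scope but purple or yellow is not meant.

How it is judged:
By the outcome, as a careful person would: the job done as asked, in the order asked, and still so for the second after the job is handed in, while the arm keeps its last pose, push and grip.
It also fails if it takes over 61 s, if anything falls off the work surface, if the arm or the gripper's body presses on something with over 40 N, if the wrist force passes 120 N, or if a joint passes its speed limit or range.

## Working session

There is one attempt and no reset: what is moved stays moved. The work goes in short steps, Python scripts to look and compute and a tool call to move; the robot and the scene stay as the last step left them, time stands still between calls to the robot, and variables do not carry over. Pictures are saved under pics/ and viewed, at most 10 in all, crops included, and the job is handed in when it is done.

Besides the shell and the picture viewer there is one more tool, called after "Request:" in YAML: its name, and indented under it one key for each argument. play_rows: Moves the arm, as the interface text tells. Its arguments: {"type":"object","properties":{"targets":{"type":"array"},"hand":{"type":"number"}},"required":["targets"]}

```bash
mkdir -p pics; cat > h.py <<'E'
import numpy as np, cv2, json
from workcell import monitor, vision, workorder, manip
from scipy.spatial.transform import Rotation as R
def rot(q): return R.from_quat([q[1],q[2],q[3],q[0]]).as_matrix()
def snap(n):
    s=monitor.observe(); d=vision.snapshot(n); K=np.array(d["camera_matrix"],float)
    if n=="wrist":
        T=np.eye(4);T[:3,:3]=rot(s["tcp_rot"]);T[:3,3]=s["position"];T=T@np.array(d["tool_from_camera"])
        Rc,o=T[:3,:3],T[:3,3]
    else:
        a=np.array(d["attitude"],float); Rc=a if a.shape==(3,3) else rot(a); o=np.array(d["origin"],float)
    return d["pixels"],K,Rc,o
def ray(c,uv):
    _,K,Rc,o=c; v=Rc@np.linalg.solve(K,[uv[0],uv[1],1.]); return o,v/np.linalg.norm(v)
def onz(c,uv,z):
    o,v=ray(c,uv); return o+v*(z-o[2])/v[2]
def tri(c1,p1,c2,p2):
    A=np.zeros((3,3));b=np.zeros(3);L=[ray(c1,p1),ray(c2,p2)]
    for o,v in L: M=np.eye(3)-np.outer(v,v);A+=M;b+=M@o
    x=np.linalg.solve(A,b); return x,[float(np.linalg.norm((np.eye(3)-np.outer(v,v))@(x-o))) for o,v in L]
def proj(c,P):
    _,K,Rc,o=c; p=K@(Rc.T@(np.array(P,float)-o)); return p[:2]/p[2]
def save(c,name,box=None,s=1):
    im=c[0][:,:,::-1]
    if box: im=im[box[1]:box[3],box[0]:box[2]]
    cv2.imwrite("pics/"+name,cv2.resize(im,None,fx=s,fy=s,interpolation=cv2.INTER_CUBIC))
E
python3 - <<'E'
from h import *
import pickle
cs={n:snap(n) for n in("scene","side","wrist")}
pickle.dump(cs,open("c0.pkl","wb"))
for n,c in cs.items(): save(c,n+"0.png",s=1.42); print(n,c[3].round(),c[2][:,2].round(2),c[1][0,0].round())
s=monitor.observe();print(s["tcp_rot"],s["clock"],manip.finger_overhang)
print(rot(s["tcp_rot"]).round(3))
E
```

```text
scene [ 854. -519.  931.] [-0.33  0.54 -0.77] 436.0
side [ -17.  679. 1006.] [ 0.43 -0.54 -0.72] 510.0
wrist [648.  84. 382.] [-0.   -0.3  -0.95] 361.0
[-6.95246629e-04  7.07087449e-01  7.07125396e-01 -7.28243095e-04] 0.15 11.0
[[-0.     1.    -0.002]
 [ 1.     0.    -0.   ]
 [-0.    -0.002 -1.   ]]
```

View pics/scene0.png

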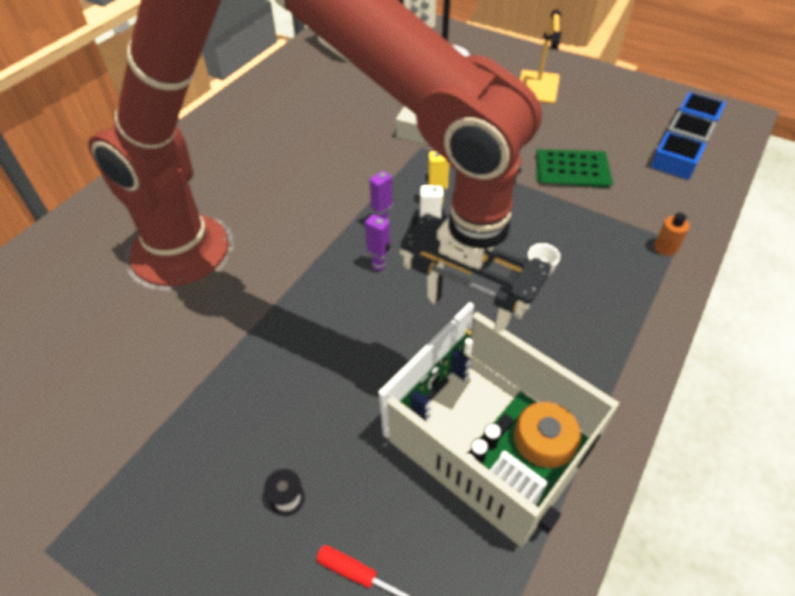

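View pics/side0.png

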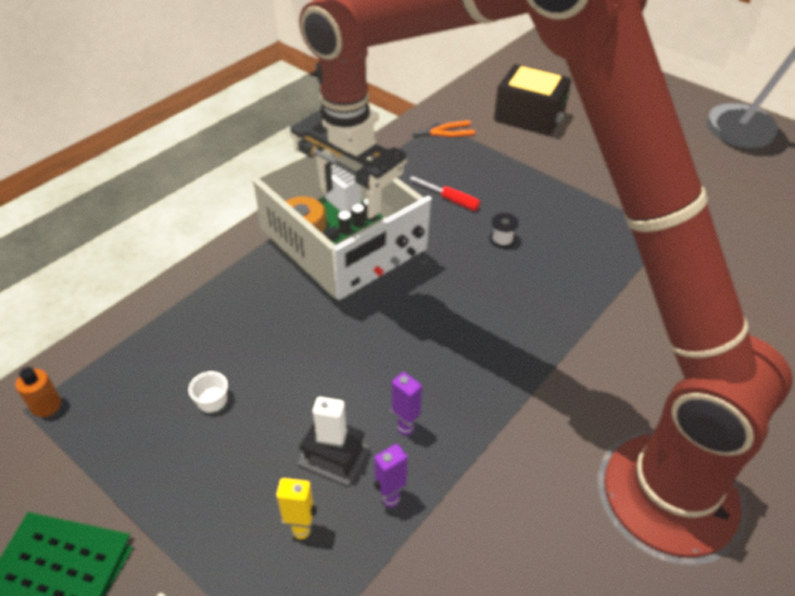

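View pics/wrist0.png

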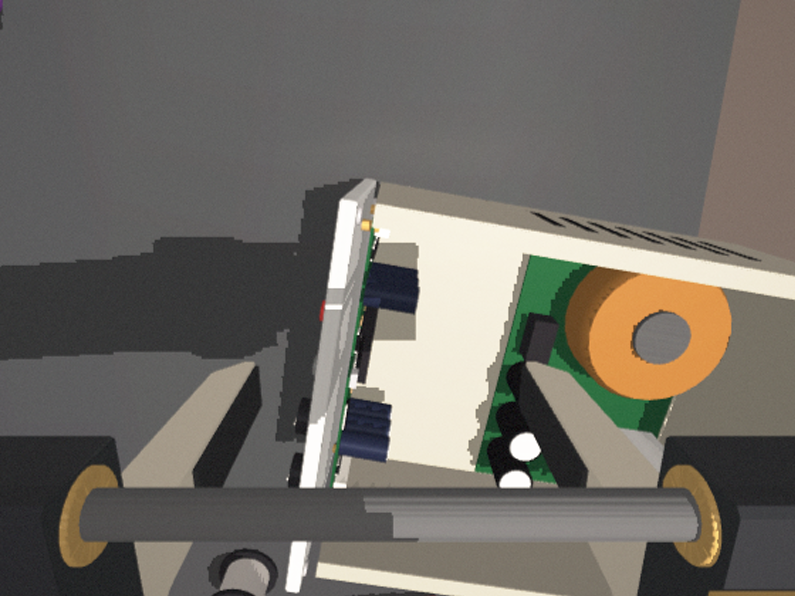

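The scene view shows the panel's top edge from (473,306) to (383,395), and the scope is white at (432,200). In the side view the scope is the white one in the black holder at (330,420). The panel faces the robot, with corners near (335,265) and (430,200). In the wrist view the panel runs from (375,180) to (290,590). All of these are in the 1.42x pictures.

Look-alikes in the side view: purple (406,400), purple (390,470), yellow (295,505) and white (330,420). The white one in the holder is meant. I'll confirm it in an enlarged crop, along with the panel edge.

```bash
python3 - <<'E'
from h import *
import pickle
cs=pickle.load(open("c0.pkl","rb"))
def crop(n,x0,y0,w,h,s): return cv2.resize(cs[n][0][y0:y0+h,x0:x0+w,::-1],(int(w*s),int(h*s)),interpolation=cv2.INTER_CUBIC)
a=crop("side",180,265,100,100,3); b=crop("side",170,110,150,110,2)[:, :300]  # 300x220
w1=crop("wrist",190,110,125,150,2); w2=crop("wrist",190,260,125,150,2)
left=np.vstack([a,np.zeros((300,300,3),np.uint8)]); left[300:520]=b
mid=np.vstack([w1,w2])
cv2.imwrite("pics/comp1.png",np.hstack([left,mid,np.vstack([crop("scene",260,200,84,100,2.97)[:297,:249],np.zeros((303,249,3),np.uint8)])]))
# masks: white scope in side
for n,box in(("side",(180,265,280,365)),("scene",(285,120,320,165))):
    im=cs[n][0].astype(int); x0,y0,x1,y1=box; s=im[y0:y1,x0:x1]
    m=((s.min(2)>150)&(s.max(2)-s.min(2)<40)).astype(np.uint8)
    cn=max(cv2.findContours(m,0,1)[0],key=cv2.contourArea)
    print(n,cv2.boundingRect(cn),(cv2.approxPolyDP(cn,2.5,True)[:,0]+[x0,y0]).tolist())
E
```

```text
side (40, 14, 23, 34) [[224, 279], [220, 286], [223, 309], [239, 312], [242, 283]]
scene (11, 10, 16, 23) [[297, 130], [296, 149], [309, 152], [311, 133]]
```

View pics/comp1.png

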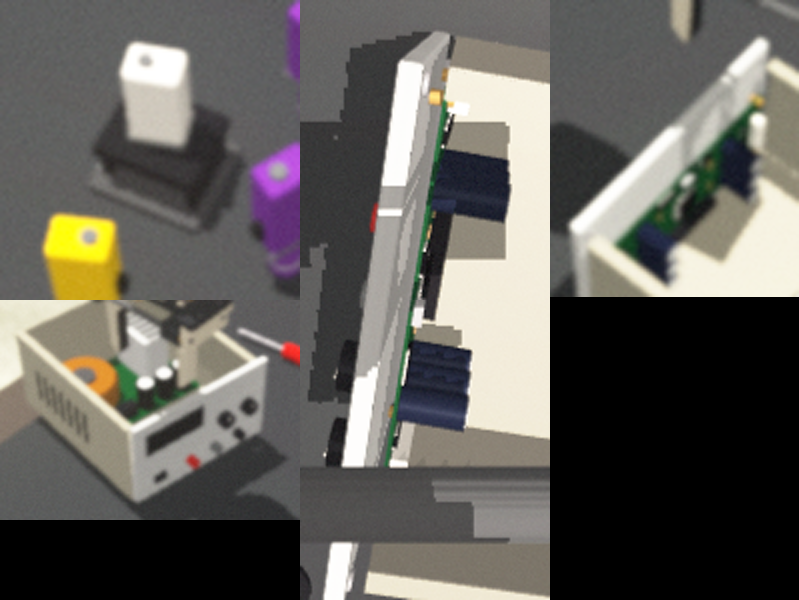

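The crops confirm the white scope, with a grey button on top at side px (228,285), in the black holder. In the wrist view, the panel's outer top edge runs through px (241,142), (212,342) and (202,410).

```bash
python3 - <<'E'
from h import *
import pickle
cs=pickle.load(open("c0.pkl","rb"));w,sc,si=cs["wrist"],cs["scene"],cs["side"]
for p in((241,142.5),(212.5,342.5),(202.5,410)): print(p,onz(w,p,164).round(1))
print("R",*tri(sc,(267.7,275.8),si,(302.5,141))); print("L",*tri(sc,(331,214),si,(237.5,175)))
print("L ws",*tri(w,(241,142.5),sc,(331,214)),*tri(w,(241,142.5),si,(237.5,175)))
a,b=onz(w,(241,142.5),164),onz(w,(202.5,410),164); d=a-b; print("yaw",np.arctan2(-d[0],d[1]),np.linalg.norm(d))
# scope: button/top
print("scope top",onz(si,(228.5,285.5),144),onz(sc,(304,133),141))
E
```

```text
(241, 142.5) [627.2  58.7 164. ]
(212.5, 342.5) [603.  -82.6 164. ]
(202.5, 410) [ 592.2 -143.7  164. ]
R [ 592.67968967 -148.99426342  158.03217953] [0.9693608324674327, 0.9693608324675057]
L [630.3828057   56.57451334 161.55949624] [1.593166483052738, 1.5931664830525716]
L ws [628.92076218  58.67403526 159.89148942] [2.1603732273877876, 2.1603732273878267] [626.9610436   58.33540638 164.32587238] [0.43463653593248347, 0.4346365359324503]
yaw -0.1710571967592335 205.36048536382125
scope top [433.96527691 290.45116788 144.        ] [434.91038845 285.76711588 141.        ]
```

The panel's edge measures well: about 210 of 215 mm long, height 160–164 mm, yaw about -0.17. The inner top edge's middle is near (617,-49). I'll close the fingers and turn them so their 15 mm side lies along psu x.

Request:
play_rows:
  targets: [0,0,0,0,0,-0.175,0,0,0,0,0,-0.175,0,0,0,0,0,-0.175,0,0,0,0,0,-0.175,0,0,0,0,0,-0.175,0,0,0,0,0,-0.175,0,0,0,0,0,-0.175,0,0,0,0,0,-0.175]
  hand: 1

```text
clock: 1.15
position: [649.7, -0.1, 229.2]
tcp_rot: [-0.001, 0.082, 0.997, -0.0]
ft_force: [-1.0, 0.2, 0.5]
width: 17.8
grip_force: 0.0
```

Request:
play_rows:
  targets: [0,-27,0,0,0,0,0,-27,0,0,0,0,0,0,20,0,0,0,0,0,20,0,0,0,0,0,15,0,0,0,0,0,13,0,0,0]

```text
clock: 1.9
position: [640.7, -53.2, 160.7]
tcp_rot: [-0.0, 0.085, 0.996, -0.0]
ft_force: [0.9, -0.3, -0.5]
width: 0.5
grip_force: 0.0
```

```bash
python3 - <<'E'
from h import *
c=snap("scene"); s=snap("side"); w=snap("wrist")
cv2.imwrite("pics/c2.png",np.hstack([cv2.resize(x[0][:,:,::-1][y0:y0+h,x0:x0+ww],(400,450),interpolation=cv2.INTER_CUBIC) for x,x0,y0,ww,h in((c,250,180,160,180),(w,90,0,373,420))]))
st=monitor.observe();print(st["position"],st["ft_force"],st["width"])
E
```

```text
[640.47554823 -53.15123696 160.96405795] [-0.17790758  0.80459751 -0.46881963] 0.49088654468263837
```

View pics/c2.png

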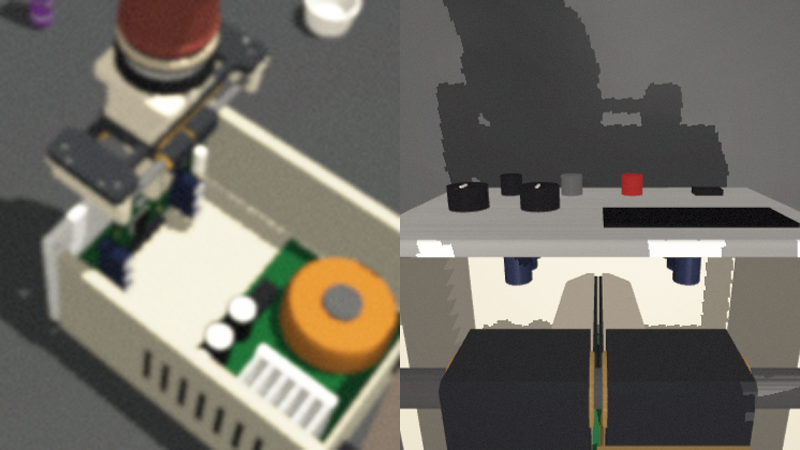

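The fingers are behind the panel and free, centred between the capacitor rows (517,270) and (685,270). The panel's inner edge is at wrist-crop row 257.

```bash
python3 - <<'E'
from h import *
import pickle
cs=pickle.load(open("c0.pkl","rb"));si=cs["side"];w=snap("wrist")
save(si,"s3.png",(170,110,320,222),5)
ex=np.array([.9855,-.169,0])
for v in(238,240,242): p=onz(w,(90+598*.9325-400*.9325,v),163); print(v,p.round(1),p@ex)
g=cv2.cvtColor(w[0],cv2.COLOR_RGB2GRAY)[:,230]; print([(r,int(g[r])) for r in range(170,252,3)])
print("top",onz(si,(237.5,175),164)@ex)
for z in(24,34): print(z,onz(si,(238.5,210),z), onz(si,(238.5,210),z)@ex)
E
```

```text
238 [614.8 -48.9 163. ] 614.1481048109503
240 [615.7 -49.1 163. ] 615.1140453932052
242 [616.7 -49.2 163. ] 616.0834307782419
[(170, 35), (173, 32), (176, 34), (179, 31), (182, 34), (185, 34), (188, 33), (191, 34), (194, 42), (197, 148), (200, 148), (203, 147), (206, 147), (209, 145), (212, 148), (215, 148), (218, 149), (221, 151), (224, 169), (227, 172), (230, 168), (233, 165), (236, 165), (239, 242), (242, 242), (245, 241), (248, 241), (251, 241)]
top 608.1644339045623
24 [640.74568711  49.56038314  24.        ] 623.0791698995761
34 [634.05392462  55.97100705  34.        ] 615.401042525594
```

View pics/s3.png

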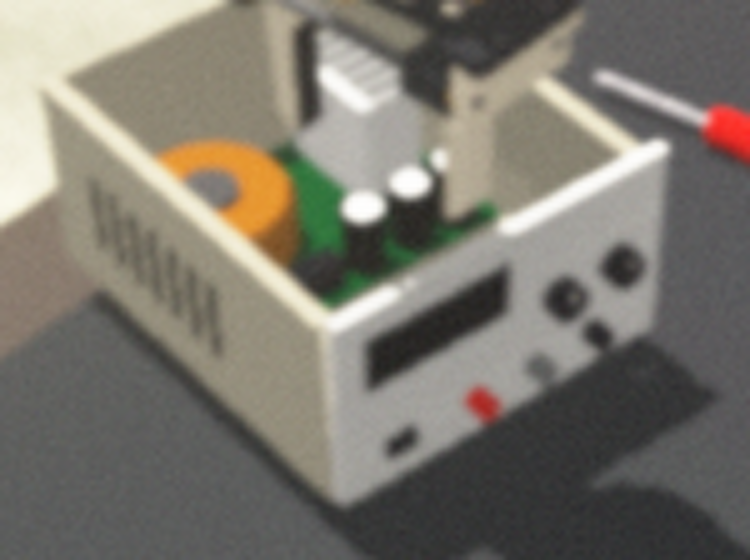

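The hinge is at about 622 mm along the psu x direction, with the panel tilted about 0.06 rad. I'll drag the closed fingertips along an arc of radius about 112 mm.

Request:
play_rows:
  targets: [9,0,2,0,0,0,9,0,2,0,0,0,13,0,2.4,0,0,0,13,0,2.4,0,0,0,10,0,4.4,0,0,0,10,0,4.4,0,0,0,9,0,6.3,0,0,0,9,0,6.3,0,0,0]

```text
clock: 3.1
position: [558.8, -38.9, 130.7]
tcp_rot: [-0.001, 0.085, 0.996, 0.0]
ft_force: [2.3, -0.5, 2.1]
width: 0.9
grip_force: 1.3
```

Request:
play_rows:
  targets: [8,0,8,0,0,0,8,0,8,0,0,0,6,0,9.4,0,0,0,6,0,9.4,0,0,0,4,0,10.4,0,0,0,4,0,10.4,0,0,0]

```text
clock: 3.85
position: [523.9, -33.0, 74.9]
tcp_rot: [-0.0, 0.085, 0.996, 0.0]
ft_force: [0.6, 1.2, 1.0]
width: 0.0
grip_force: 0.8
```

Request:
play_rows:
  targets: [2,0,8,0,0,0,2,0,8,0,0,0,0,0,7,0,0,0,0,0,5,0,0,0,0,0,2,0,0,0,0,0,0,0,0,0]

```text
clock: 4.6
position: [520.6, -32.8, 45.7]
tcp_rot: [0.0, 0.085, 0.996, -0.0]
ft_force: [0.1, -0.4, 0.4]
width: 0.5
grip_force: 0.0
```

Request:
play_rows:
  targets: [0,0,1.5,0,0,0,0,0,1.5,0,0,0,0,0,0,0,0,0]

```text
clock: 4.97
position: [520.9, -32.8, 45.2]
tcp_rot: [0.001, 0.085, 0.996, -0.001]
ft_force: [-3.8, 0.6, 16.8]
width: 0.2
grip_force: 8.5
```

The panel is on its stop: 17 N, tip at 34 mm. I'll retract straight up.

Request:
play_rows:
  targets: [0,0,-10,0,0,0,0,0,-25,0,0,0,0,0,-50,0,0,0,0,0,-60,0,0,0,0,0,-60,0,0,0,0,0,-30,0,0,0,0,0,0,0,0,0]
  hand: 0.4

```text
clock: 5.85
position: [522.0, -32.5, 280.4]
tcp_rot: [0.003, 0.086, 0.996, -0.0]
ft_force: [0.4, -0.1, -0.7]
width: 55.4
grip_force: 0.0
```

```bash
python3 - <<'E'
from h import *
import pickle
cs={n:snap(n) for n in("scene","side","wrist")}; pickle.dump(cs,open("c1.pkl","wb"))
save(cs["wrist"],"w4.png",s=1.42)
P=[520,-33,34];print({n:proj(c,P).round() for n,c in cs.items()})
# scope top, side & scene
si,sc=cs["side"],cs["scene"]
for n,c,box in(("side",si,(180,265,280,365)),("scene",sc,(270,110,345,180))):
    im=c[0].astype(int); x0,y0,x1,y1=box; s=im[y0:y1,x0:x1]
    m=((s.min(2)>130)&(s.max(2)-s.min(2)<45)).astype(np.uint8)
    cn=max(cv2.findContours(m,0,1)[0],key=cv2.contourArea)
    print(n,(cv2.approxPolyDP(cn,1.5,True)[:,0]+[x0,y0]).tolist())
big=np.hstack([cv2.resize(x[0][b:b+75,a:a+75,::-1],(400,400),interpolation=cv2.INTER_CUBIC) for x,a,b in((si,195,265),(sc,270,105))])
cv2.imwrite("pics/sc4.png",big)
E
```

```text
{'scene': array([269., 253.]), 'side': array([294., 212.]), 'wrist': array([274., 179.])}
side [[223, 279], [220, 286], [223, 309], [240, 312], [243, 302], [242, 283], [240, 281]]
scene [[310, 132], [305, 137], [305, 142], [300, 145], [297, 157], [309, 157], [312, 137]]
```

View pics/w4.png

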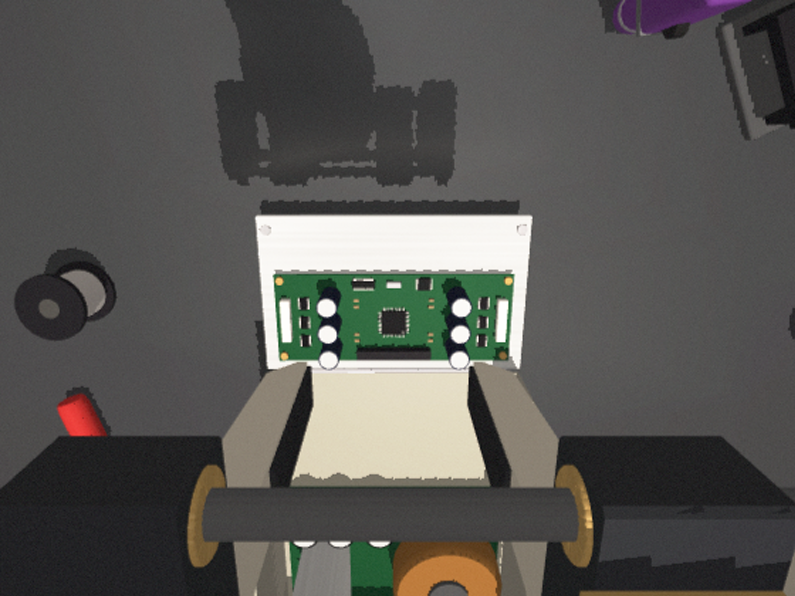

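The wrist view shows the panel flat: free edge at row 216 from (256,216) to (531,216), board intact, chip at (394,322). Now I'll work out the chip and scope positions.

```bash
python3 - <<'E'
from h import *
import pickle
cs=pickle.load(open("c1.pkl","rb")); w,si=cs["wrist"],cs["side"]
g=cv2.cvtColor(w[0],cv2.COLOR_RGB2GRAY); 
hsv=cv2.cvtColor(w[0],cv2.COLOR_RGB2HSV)
x0,y0=262,210; m=((g[y0:246,x0:296]<60)&(hsv[y0:246,x0:296,1]<90)).astype(np.uint8)
n,l,s,c=cv2.connectedComponentsWithStats(m); k=1+s[1:,4].argmax(); print(s[k],c[k]+[x0,y0])
p=c[k]+[x0,y0]; print("chip",onz(w,p,44).round(1), "blob px->mm", s[k][2]/w[1][0,0]*(w[3][2]-44))
# board green mask for yaw
gm=((hsv[:,:,0]>45)&(hsv[:,:,0]<80)&(hsv[:,:,1]>100)).astype(np.uint8); gm[275:]=0
gm=cv2.morphologyEx(gm,cv2.MORPH_CLOSE,np.ones((15,15)))
cn=max(cv2.findContours(gm,0,1)[0],key=cv2.contourArea)
q=cv2.boxPoints(cv2.minAreaRect(cn)); Q=np.array([onz(w,a,40) for a in q]); print("board",q.round().tolist(),Q.round(1).tolist(),Q.mean(0).round(1))
wh=((hsv[:,:,1]<30)&(g>190)).astype(np.uint8); wh[280:]=0; wh[:,:150]=0
cn=max(cv2.findContours(wh,0,1)[0],key=cv2.contourArea); r=cv2.boundingRect(cn); print(r)
pts=[]
for u in range(195,365,5):
    v=np.flatnonzero(wh[:,u])[0]; pts.append(onz(w,(u,v),34))
pts=np.array(pts); vx=cv2.fitLine(pts[:,:2].astype(np.float32),cv2.DIST_HUBER,0,.01,.01).ravel(); print("edge line",vx, "yaw",np.arctan2(-vx[0],vx[1]))
a,b=onz(w,(r[0],152),34),onz(w,(r[0]+r[2],152),34);print("corners",a,b,(a+b)/2,np.linalg.norm(a-b))
for s in [((223,279),(242,283)),((220,286),(239,290)),((223,279),(220,286)),((242,283),(239,290))]:
    a,b=[onz(si,t,141) for t in s]; print(a.round(1),b.round(1),np.linalg.norm(a-b).round(1),np.degrees(np.arctan2(*(b-a)[[1,0]])).round(1))
E
```

```text
[  7   9  17  17 261] [276.63218391 226.42145594]
chip [572.5 -39.6  44. ] blob px->mm 18.17770167247501
board [[193.0, 193.0], [360.0, 193.0], [360.0, 252.0], [193.0, 252.0]] [[519.1, -125.0, 40.0], [550.7, 58.4, 40.0], [622.0, 51.3, 40.0], [588.7, -141.9, 40.0]] [570.1 -39.3  40. ]
(180, 152, 195, 111)
edge line [ 1.6985475e-01  9.8546910e-01  4.9105881e+02 -2.4663748e+01] yaw -0.17068227
corners [ 472.95208599 -129.71598962   34.        ] [509.16547279  80.38812472  34.        ] [491.05877939 -24.66393245  34.        ] 213.20213001892103
[455.1 284.9 141. ] [418.9 267.  141. ] 40.4 -153.7
[447.8 301.  141. ] [412.  283.3 141. ] 39.9 -153.6
[455.1 284.9 141. ] [447.8 301.  141. ] 17.7 114.5
[418.9 267.  141. ] [412.  283.3 141. ] 17.6 113.0
```

Request:
play_rows:
  targets: [0,0,0,0,0,0.18,0,0,0,0,0,0.18,0,0,0,0,0,0.18,0,0,0,0,0,0.18,0,0,0,0,0,0.18,0,0,0,0,0,0.18,0,0,0,0,0,0.18,0,0,0,0,0,0.18]

```text
clock: 7.0
position: [519.5, -32.5, 275.6]
tcp_rot: [-0.002, 0.723, 0.691, -0.002]
ft_force: [0.0, 0.5, 0.2]
width: 55.5
grip_force: 0.0
```

Request:
play_rows:
  targets: [0,0,0,0,0,0.18,0,0,0,0,0,0.18,0,0,0,0,0,0.18,0,0,0,0,0,0.18,0,0,0,0,0,0.18,0,0,0,0,0,0.17,0,0,0,0,0,0]

```text
clock: 7.88
position: [519.7, -32.4, 276.0]
tcp_rot: [-0.0, 0.973, 0.229, -0.002]
ft_force: [-0.1, 0.5, 0.1]
width: 55.9
grip_force: 0.0
```

```bash
cat > go.py <<'E'
from h import *
def rel(P):
    s=monitor.observe(); M=rot(s["tcp_rot"]); print("tool shift",(M.T@(np.array(P,float)-s["position"])).round(1),"tool y ang",np.degrees(np.arctan2(M[1,1],M[0,1])).round(2),"z",M[:,2].round(3),"q7",s["q"][6].round(2),s["ft_force"],s["clock"])
E
python3 -c "
from go import *
rel([432,289,280])"
```

```text
tool shift [  65.  -326.7   -3.8] tool y ang -63.48 z [-0.004 -0.001 -1.   ] q7 -1.02 [-0.13973294  0.50886745  0.14660549] 7.875
```

Request:
play_rows:
  targets: [5,-30,0,0,0,0,10,-48,0,0,0,0,10,-48,0,0,0,0,10,-48,0,0,0,0,10,-48,0,0,0,0,10,-48,0,0,0,0,6,-34,0,0,0,0,4,-22.7,0,0,0,0]

```text
clock: 8.88
position: [432.1, 290.8, 276.7]
tcp_rot: [0.0, 0.973, 0.231, -0.001]
ft_force: [-0.1, 0.2, -0.2]
width: 56.0
grip_force: 0.0
```

Request:
play_rows:
  targets: [0,0,0,0,0,0,0,0,0,0,0,0]

```text
clock: 9.12
position: [433.9, 287.4, 277.3]
tcp_rot: [0.001, 0.974, 0.228, -0.001]
ft_force: [1.2, -1.0, -0.0]
width: 56.0
grip_force: 0.0
```

```bash
python3 - <<'E'
from go import *
import pickle
w=snap("wrist"); pickle.dump(w,open("w5.pkl","wb")); save(w,"w5.png",s=1.42); rel([432,289,280])
hsv=cv2.cvtColor(w[0],cv2.COLOR_RGB2HSV)
for z in(141,55): print(z,[proj(w,p).round() for p in([432,289,z],[452,298,z])])
E
```

```text
tool shift [-1.1 -2.6 -2.5] tool y ang -63.7 z [-0.    -0.002 -1.   ] q7 -1.72 [ 0.12345462 -0.045662    0.16616028] 9.175
141 [array([273., 202.]), array([274., 176.])]
55 [array([273., 180.]), array([274., 159.])]
```

View pics/w5.png

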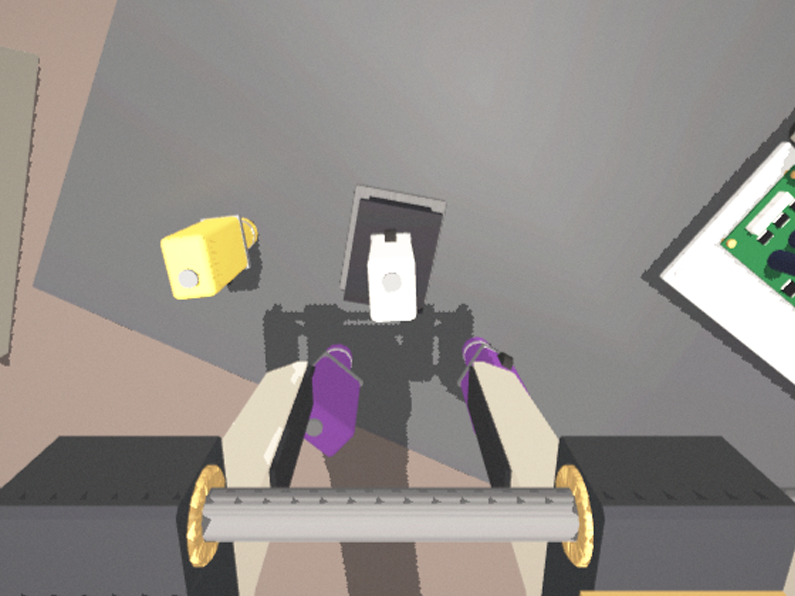

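The wrist view shows the white scope in the holder under the gripper, with its button at (392,282) and thumb wheel at (390,237). The purple scopes are at (335,400) and (490,370), and the yellow one at (205,260). None are at finger height close to the grip spot. I'll refine the centre and yaw by mask.

```bash
python3 - <<'E'
from h import *
import pickle
w=pickle.load(open("w5.pkl","rb")); hsv=cv2.cvtColor(w[0],cv2.COLOR_RGB2HSV); im=w[0]
x0,y0,x1,y1=250,155,305,235
m=((hsv[...,1]<25)&(hsv[...,2]>185)).astype(np.uint8)[y0:y1,x0:x1]
for r in range(4,76,4):
    u=np.flatnonzero(m[r]); 
    if len(u): print(r+y0,u[0]+x0,u[-1]+x0,end=" | ")
cn=max(cv2.findContours(m,0,1)[0],key=cv2.contourArea); print((cv2.approxPolyDP(cn,1.2,True)[:,0]+[x0,y0]).tolist())
b=((hsv[...,2]<200)&(hsv[...,2]>110)).astype(np.uint8)[190:208,266:286]; 
n,l,s,c=cv2.connectedComponentsWithStats(b); k=1+s[1:,4].argmax(); p=c[k]+[266,190]; print("button",p,s[k],onz(w,p,144).round(1))
for a,bb in(((261.5,186),(262.5,224)),((290.5,186),(293,224))):
    A,B=onz(w,a,141),onz(w,bb,141);d=A-B; print(A.round(1),B.round(1),np.degrees(np.arctan2(d[1],d[0])),np.linalg.norm(d))
E
```

```text
167 261 288 | 171 261 288 | 175 261 289 | 179 260 290 | 183 260 291 | 187 259 291 | 191 259 291 | 195 259 292 | 199 260 292 | 203 260 292 | 207 260 292 | 211 260 292 | 215 260 292 | 219 261 292 | 223 261 292 | [[287, 164], [280, 164], [278, 171], [271, 171], [270, 165], [261, 166], [262, 170], [259, 184], [261, 223], [264, 226], [289, 225], [292, 223], [292, 193]]
button [277.5 192. ] [11  2  2  1  2] [442.3 289.6 144. ]
[440.3 303.2 141. ] [410.8 288.1 141. ] 27.244741227346505 33.13472721799181
[450.9 281.9 141. ] [422.4 264.9 141. ] 30.82704744015807 33.23380012650565
```

```bash
python3 - <<'E'
from go import *
import pickle
w=pickle.load(open("w5.pkl","rb"))
e=onz(w,(276.8,226),141); d=np.array([np.cos(np.radians(28.5)),np.sin(np.radians(28.5)),0])
print("end",e.round(1),"centre",(e+20*d).round(1),"button",onz(w,(276,198.6),144).round(1), "width",np.linalg.norm(onz(w,(259.5,205),141)-onz(w,(292.5,205),141)))
mid=(e+20*d+onz(w,(276,198.6),144))/2; print(mid); rel([mid[0],mid[1],100])
E
```

```text
end [414.6 276.4 141. ] centre [432.2 285.9 141. ] button [436.7 288.2 144. ] width 27.57626102383021
[434.46235508 287.04490585 142.5       ]
tool shift [4.000e-01 1.000e-01 1.775e+02] tool y ang -63.7 z [-0.    -0.002 -1.   ] q7 -1.72 [ 0.12345462 -0.045662    0.16616028] 9.175
```

Request:
play_rows:
  targets: [0,0,20,0,0,-0.04,0,0,40,0,0,0,0,0,50,0,0,0,0,0,40,0,0,0,0,0,22,0,0,0,0,0,13,0,0,0,0,0,0,0,0,0]

```text
clock: 10.05
position: [433.7, 288.1, 92.5]
tcp_rot: [0.0, 0.969, 0.247, -0.0]
ft_force: [-0.3, -0.8, 1.1]
width: 55.4
grip_force: 0.0
```

Request:
play_rows:
  targets: [0,0,0,0,0,0,0,0,0,0,0,0,0,0,0,0,0,0,0,0,0,0,0,0,0,0,0,0,0,0,0,0,0,0,0,0]
  hand: 1

```text
clock: 10.8
position: [434.2, 288.7, 93.5]
tcp_rot: [0.0, 0.969, 0.248, 0.001]
ft_force: [-0.4, -3.0, 6.5]
width: 27.5
grip_force: 30.0
```

Gripped at 27.5 mm. I'll lift straight up.

Request:
play_rows:
  targets: [0,0,-8,0,0,0,0,0,-18,0,0,0,0,0,-30,0,0,0,0,0,-40,0,0,0,0,0,-45,0,0,0,0,0,-40,0,0,0,0,0,-20,0,0,0,0,0,0,0,0,0]

```text
clock: 11.8
position: [433.3, 290.1, 295.0]
tcp_rot: [-0.001, 0.969, 0.248, 0.001]
ft_force: [-0.5, -0.2, -2.1]
width: 27.8
grip_force: 30.0
```

```bash
python3 -c "
from go import *
rel([573.7,-39.3,300]);s=monitor.observe();print(s['position'],s['width'],s['q'])"
```

```text
tool shift [-35.3 356.3  -5.6] tool y ang -61.24 z [ 0.002  0.003 -1.   ] q7 -1.68 [-0.54986938 -0.20153831 -2.06791352] 11.8
[433.27188429 290.05015721 295.01829399] 27.829469903764068 [-0.65713874  0.35024821  0.03658331  1.69482497 -0.01545095  1.09407904
 -1.6846247 ]
```

Request:
play_rows:
  targets: [0,0,0,0,0,-0.1,0,0,0,0,0,-0.16,0,0,0,0,0,-0.18,0,0,0,0,0,-0.18,0,0,0,0,0,-0.16,0,0,0,0,0,-0.118,0,0,0,0,0,0]

```text
clock: 12.68
position: [432.4, 288.7, 292.1]
tcp_rot: [-0.001, 0.766, 0.643, -0.002]
ft_force: [-0.5, -0.6, -1.6]
width: 27.8
grip_force: 30.0
```

```bash
python3 -c "
from go import *
rel([573.7,-39.3,295])"
```

```text
tool shift [-298.9  195.6   -2.9] tool y ang -9.9 z [-0.004 -0.001 -1.   ] q7 -0.87 [-0.50056827 -0.63140593 -1.55736658] 12.675
```

Request:
play_rows:
  targets: [-12,8,0,0,0,0,-27,17.5,0,0,0,0,-42,27.5,0,0,0,0,-48,31.5,0,0,0,0,-48,31.5,0,0,0,0,-48,31.5,0,0,0,0,-39,25.5,0,0,0,0,-24,15.5,0,0,0,0]

```text
clock: 13.68
position: [570.1, -31.7, 293.3]
tcp_rot: [0.001, 0.767, 0.641, -0.001]
ft_force: [0.9, 0.2, -1.9]
width: 27.9
grip_force: 30.0
```

Request:
play_rows:
  targets: [-11,7,0,0,0,0,0,0,0,0,0,0,0,0,0,0,0,0]

```text
clock: 14.05
position: [574.5, -37.0, 293.8]
tcp_rot: [-0.001, 0.764, 0.645, 0.0]
ft_force: [-0.5, 0.1, -1.3]
width: 28.1
grip_force: 30.0
```

```bash
python3 - <<'E'
from go import *
import pickle
cs={n:snap(n) for n in("scene","side","wrist")}; pickle.dump(cs,open("c6.pkl","wb")); rel([573.7,-39.3,180]); print(monitor.observe()["position"])
def crop(n,x0,y0,w,h,s): return cv2.resize(cs[n][0][y0:y0+h,x0:x0+w,::-1],(int(w*s),int(h*s)),interpolation=cv2.INTER_CUBIC)
cv2.imwrite("pics/c6.png",np.hstack([crop("wrist",90,0,380,420,600/420)[:, :],np.vstack([crop("side",200,80,128,150,2),crop("scene",230,160,128,150,2)])]))
E
```

```text
tool shift [ -2.2  -0.7 114. ] tool y ang -9.71 z [ 0.     0.001 -1.   ] q7 -0.17 [ 0.09142873 -0.6904901  -1.63171574] 14.2
[574.73798481 -37.37110545 294.04055757]
```

View pics/c6.png

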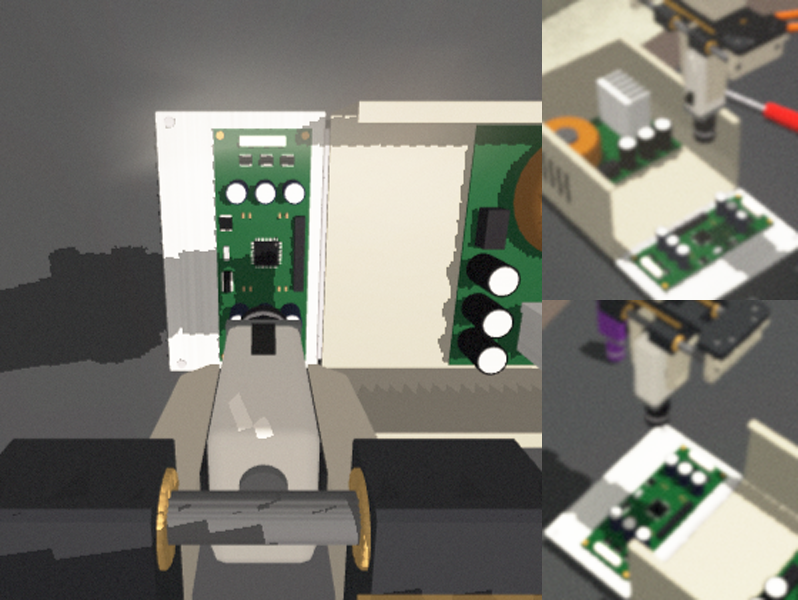

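The scope hangs straight in the gripper. The chip is at wrist px (275.5,177) and clear. I'll measure the scope's offset in the gripper along tool x, and the chip again.

```bash
python3 - <<'E'
from go import *
import pickle
cs=pickle.load(open("c6.pkl","rb")); w=cs["wrist"]; g=cv2.cvtColor(w[0],cv2.COLOR_RGB2GRAY); hsv=cv2.cvtColor(w[0],cv2.COLOR_RGB2HSV)
x0,y0=262,163; m=((g[y0:192,x0:290]<60)&(hsv[y0:192,x0:290,1]<90)).astype(np.uint8)
n,l,s,c=cv2.connectedComponentsWithStats(m); k=1+s[1:,4].argmax(); p=c[k]+[x0,y0]; print(s[k],p,"chip",onz(w,p,44).round(1))
print("board corners", [onz(w,(90+a*.7,b*.7),34).round(1) for a,b in((156,112),(326,112),(170,370))])
st=np.array([574.74,-37.37,294.04]); ex=np.array([.1687,.9857]) # tool x in world
for u in(258,285,295): print(u,[int(v) for v in g[205:250,u]])
for u in(258,295): print(u,290,[int(v) for v in g[285:320,u]])
for v,h in((225,38),(305,-48)):
    for d in(-2,0,2):
        P=onz(w,(278,v+d),st[2]-h); print(v+d,h,"tool x",((P[:2]-st[:2])@ex).round(1))
E
```

```text
[  6   6  18  18 273] [275.90842491 177.09157509] chip [573.9 -39.1  44. ]
board corners [array([510.3,  79.1,  34. ]), array([636.4,  57.6,  34. ]), array([ 473.7, -130. ,   34. ])]
258 [42, 48, 47, 48, 46, 45, 45, 27, 31, 26, 26, 27, 28, 27, 35, 76, 181, 244, 194, 81, 77, 81, 97, 137, 164, 166, 164, 166, 168, 167, 165, 165, 167, 166, 165, 167, 165, 165, 166, 165, 167, 166, 165, 168, 167]
285 [82, 84, 81, 85, 86, 81, 83, 84, 83, 82, 78, 44, 32, 24, 27, 62, 115, 111, 84, 79, 82, 83, 96, 138, 165, 165, 167, 166, 166, 169, 165, 164, 165, 164, 167, 167, 165, 167, 166, 165, 164, 167, 165, 166, 165]
295 [87, 86, 86, 85, 85, 83, 82, 52, 34, 32, 32, 33, 32, 32, 31, 92, 209, 252, 245, 82, 80, 82, 85, 106, 149, 163, 163, 164, 163, 166, 163, 166, 166, 167, 170, 166, 167, 167, 166, 168, 167, 168, 168, 165, 165]
258 290 [184, 186, 183, 184, 184, 184, 186, 184, 185, 185, 187, 185, 184, 187, 198, 213, 210, 175, 177, 180, 185, 188, 186, 188, 187, 187, 185, 186, 189, 189, 186, 187, 190, 188, 189]
295 290 [168, 166, 165, 167, 165, 168, 168, 168, 165, 164, 167, 166, 164, 166, 168, 170, 171, 177, 178, 181, 182, 184, 187, 186, 185, 186, 187, 187, 186, 186, 187, 186, 187, 186, 187]
223 38 tool x 17.1
225 38 tool x 15.9
227 38 tool x 14.7
303 -48 tool x 19.0
305 -48 tool x 18.3
307 -48 tool x 17.5
```

```bash
python3 - <<'E'
from go import *
import pickle
w5=pickle.load(open("w5.pkl","rb"))
k=1/1.42
A,B=onz(w5,(360*k,198*k),55),onz(w5,(441*k,214*k),55); d=B-A; L=np.linalg.norm(d); d/=L; n=np.array([d[1],-d[0],0]); 
if n@[.88,.48,0]>0:n=-n
M=(A+B)/2; print("plate far edge len",L,M.round(1),"ctr39",(M+39*n).round(1),"ctr31",(M+31*n).round(1))
A2,B2=onz(w5,(357*k,186*k),8),onz(w5,(445*k,201*k),8); print("base far edge",np.linalg.norm(A2-B2),((A2+B2)/2+45*n).round(1))
cs=pickle.load(open("c6.pkl","rb")); w=cs["wrist"]; g=cv2.cvtColor(w[0],cv2.COLOR_RGB2GRAY)
T=np.array([574.74,-37.37,294.04]); ex=np.array([.1687,.9857,0]); ez=np.array([0,0,-1.])
for nm,x,z in(("nose end front",13,78),("nose end back",-13,78),("body bot",20,38),("body top",20,-48),("body top back",-20,-48)): print(nm,[proj(w,T+ex*(x+o)+ez*z).round(1).tolist() for o in(0,-3)])
for u in(272,276,281): print(u,[int(v) for v in g[196:235,u]])
for u in (265,): print(u,[int(v) for v in g[380:400,u]])
# nose in side/scene
for n_ in("side","scene"):
    c=cs[n_]; print(n_,"lens pred",proj(c,T+ez*78).round(1),"nose/body junction",proj(c,T+ez*38).round(1))
E
```

```text
plate far edge len 59.95721077843453 [468.8 296.5  55. ] ctr39 [431.2 286.2  55. ] ctr31 [438.9 288.3  55. ]
base far edge 72.39602941510637 [429.7 285.2   8. ]
nose end front [[277.7, 209.0], [277.6, 213.3]]
nose end back [[277.5, 245.0], [277.5, 249.0]]
body bot [[278.3, 218.0], [278.3, 223.1]]
body top [[280.9, 300.4], [280.9, 308.3]]
body top back [[280.2, 397.1], [280.2, 403.7]]
272 [49, 43, 47, 50, 45, 46, 44, 45, 44, 47, 48, 48, 49, 48, 43, 49, 42, 23, 23, 25, 26, 44, 91, 121, 112, 25, 23, 44, 82, 74, 49, 27, 29, 26, 26, 32, 31, 27, 27]
276 [47, 46, 48, 47, 46, 49, 52, 48, 46, 47, 45, 50, 46, 47, 43, 46, 28, 27, 23, 28, 23, 49, 97, 116, 98, 24, 27, 43, 81, 74, 50, 28, 26, 27, 27, 32, 30, 30, 30]
281 [55, 55, 53, 52, 47, 47, 47, 43, 48, 51, 54, 59, 55, 59, 51, 44, 48, 47, 44, 31, 28, 23, 53, 97, 123, 111, 28, 45, 82, 73, 48, 28, 27, 21, 25, 29, 33, 36, 32]
265 [80, 128, 187, 184, 186, 182, 186, 186, 185, 184, 183, 177, 173, 159, 99, 84, 84, 85, 84, 84]
side lens pred [280. 148.] nose/body junction [280.1 134.8]
scene lens pred [287.8 217.5] nose/body junction [288.  205.2]
```

Nose and body edges put the scope about 2.8 mm towards tool -x in the grip; the holder centre agrees. The chip is at (573.9,-39.1), so the TCP target is (574.3,-36.4). I'll go down to about 22 mm above the chip and check.

Request:
play_rows:
  targets: [0.5,-0.5,15,0,0,0,0.5,0,30,0,0,0,0,0,40,0,0,0,0,0,35,0,0,0,0,0,20,0,0,0,0,0,9,0,0,0,0,0,0,0,0,0,0,0,0,0,0,0]

```text
clock: 15.2
position: [575.4, -37.8, 145.7]
tcp_rot: [0.001, 0.765, 0.644, 0.001]
ft_force: [-0.5, 0.4, -0.9]
width: 28.1
grip_force: 30.0
```

```bash
python3 - <<'E'
from go import *
import pickle
cs={n:snap(n) for n in("scene","side","wrist")}; pickle.dump(cs,open("c7.pkl","wb")); rel([574.3,-36.4,132.3]); print(monitor.observe()["position"])
def crop(n,x0,y0,w,h,s): return cv2.resize(cs[n][0][y0:y0+h,x0:x0+w,::-1],(int(w*s),int(h*s)),interpolation=cv2.INTER_CUBIC)
cv2.imwrite("pics/c7.png",np.hstack([crop("side",250,150,80,100,5),crop("scene",245,180,80,100,5)]))
s=monitor.observe();T=np.array(s["position"])
for n in("side","scene"): print(n,"lens",proj(cs[n],T-[.5,2.8,78.5]).round(1),"chip",proj(cs[n],[573.9,-39.1,44]).round(1),"x+5",proj(cs[n],[578.9,-39.1,44]).round(1),"y+5",proj(cs[n],[573.9,-34.1,44]).round(1))
E
```

```text
tool shift [ 1.3 -1.2 13.5] tool y ang -9.85 z [ 0.002 -0.    -1.   ] q7 -0.18 [ 0.28134521 -0.98099285 -1.92988696] 15.35
[575.20328413 -37.90815677 145.75386087]
side lens [280.2 191.4] chip [280.  198.1] x+5 [278.5 197.2] y+5 [278.8 199.2]
scene lens [286.7 257.5] chip [286.7 262.2] x+5 [288.5 263.1] y+5 [287.7 260.7]
```

View pics/c7.png

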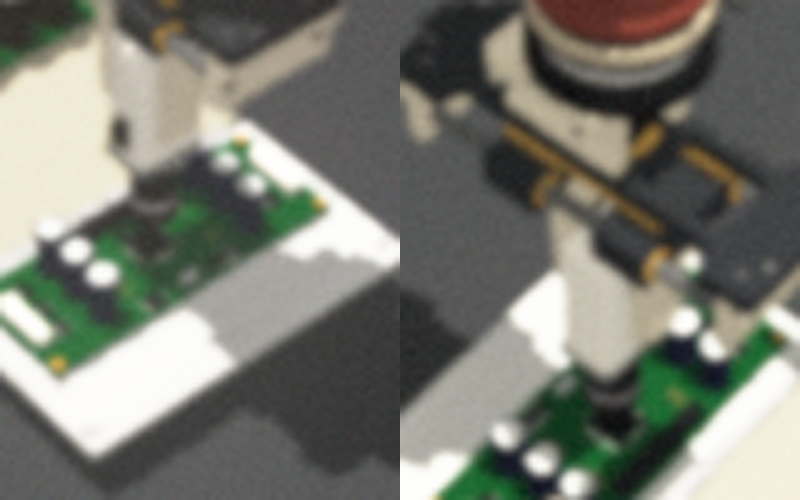

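The side view shows the lens end at (280,192) over the chip at (280,198). The scene view shows the nose at column 287 over the chip. Both match the projections to within a pixel. Final small moves next.

Request:
play_rows:
  targets: [1.2,-1,4,0,0,0,0,0,5,0,0,0,0,0,4,0,0,0,0,0,0,0,0,0,0,0,0,0,0,0,0,0,0,0,0,0]

```text
clock: 16.1
position: [574.0, -36.6, 132.0]
tcp_rot: [0.0, 0.765, 0.644, 0.0]
ft_force: [0.4, -0.0, -2.0]
width: 28.0
grip_force: 30.0
```

```bash
python3 - <<'E'
from go import *
w=snap("wrist"); s=monitor.observe(); T=np.array(s["position"]); M=rot(s["tcp_rot"]); rel([574.3,-36.4,132.3]); print(T.round(1),M[:,2].round(4))
g=cv2.cvtColor(w[0],cv2.COLOR_RGB2GRAY)
for nm,z in(("nose end",78.5),): print(nm,[proj(w,T+M@[13+o,0,z]).round(1).tolist() for o in(0,-3)])
for u in(272,276,280): print(u,195,[int(v) for v in g[195:232,u]])
for y in(10,13): print("chip front edge",y,proj(w,[573.9+.17*y,-39.1+.986*y,44 if y<13 else 41]).round(1))
si=snap("side"); sc=snap("scene")
for n,c in(("side",si),("scene",sc)):
    q=proj(c,T-[.5,2.8,60]).round().astype(int); r=cv2.cvtColor(c[0],cv2.COLOR_RGB2GRAY)[q[1],q[0]-14:q[0]+15]; print(n,proj(c,T-[.5,2.8,60]).round(1),r.tolist())
E
```

```text
tool shift [ 0.2  0.3 -0.3] tool y ang -9.85 z [ 0.  0. -1.] q7 -0.19 [ 0.09338355 -0.84991463 -1.64651535] 16.15
[574.  -36.6 132. ] [ 3.e-04  0.e+00 -1.e+00]
nose end [[277.4, 208.3], [277.4, 212.6]]
272 195 [71, 75, 72, 70, 35, 35, 35, 41, 40, 37, 38, 38, 50, 86, 104, 99, 63, 15, 15, 23, 24, 21, 35, 79, 104, 95, 18, 20, 42, 67, 62, 44, 28, 23, 24, 22, 25]
276 195 [74, 69, 75, 65, 37, 36, 43, 40, 38, 40, 37, 36, 40, 51, 56, 51, 29, 17, 14, 22, 23, 23, 44, 86, 99, 85, 26, 23, 36, 70, 62, 39, 24, 30, 21, 22, 26]
280 195 [74, 73, 71, 73, 72, 71, 71, 72, 73, 69, 62, 39, 50, 81, 105, 97, 59, 12, 17, 11, 10, 25, 23, 53, 101, 101, 86, 18, 34, 72, 66, 37, 19, 27, 30, 25, 24]
chip front edge 10 [277.7 211.9]
chip front edge 13 [277.7 206.5]
side [280.3 190.6] [237, 235, 228, 217, 184, 144, 109, 87, 73, 66, 65, 63, 65, 64, 60, 59, 53, 60, 64, 75, 83, 86, 81, 75, 71, 60, 56, 55, 56]
scene [286.5 255.8] [149, 125, 100, 97, 112, 114, 101, 87, 92, 117, 143, 168, 177, 176, 161, 129, 95, 61, 45, 52, 67, 75, 77, 78, 79, 78, 80, 79, 72]
```

```bash
python3 -c "
from workcell import workorder
print(workorder.sign_off())"
```

```text
the job is handed in; nothing more can be done
None
```

The panel is folded flat and the scope is held still, upright and centred over the chip to within about 2 mm by the cameras, lens about 10 mm above it; the job was handed in at 16 s, but the sign-off gave no verdict.

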